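# Drop the T-key into the welding vise and wind the jaws up on the pipe

## Robot

A 6-joint arm with a two-finger parallel gripper is mounted at the origin on the work surface. World frame = base frame: x ahead of the robot, y to its left, z up, the work surface at z = 0. Lengths are in m, angles in degrees, forces in N, time in s.
With the tool pointing down it reaches from about 0.35 to 0.975 m from the base axis. Payload 17.4 kg.
Tool frame: the origin (TCP) lies on the centre line of the jaws, within the pads' length; the fingertips stand 25 mm ahead of it and the grasp point (between the pads) lies 6 mm ahead of it; z points along the fingers, y is the line along which they close (so a half turn about z gives the same grasp; the last joint's range is limited). The gripper opens to 85 mm and grips with 20 to 120 N. Pads are 22 mm wide; open, the fingers measure 114 mm over their backs; the gripper's body (76 mm by 85 mm) begins 54 mm behind the grasp point. The pads swing forward as they close: fully open they stand 13 mm farther back than shut.
Start: joints at [65.902, 6.646, 82.598, -0, 90.757, -2.166], TCP at [0.252, 0.626, 0.256] pointing down, gripper open.
Joint ranges: [-162.19, 162.19], [-47.58, 125.68], [4.15, 143.07], [-65.23, 245.23], [0.69, 171.88], [-170.13, 170.13]. Speed limits (degrees/s): [108.29, 108.29, 127.2, 180, 180, 180].

## Interface

Orientations are given as [roll, pitch, yaw] about the fixed x, y, z axes, in that order (R = Rz(yaw) Ry(pitch) Rx(roll)).
In Python, from bench import robot gives the robot as it stands. The module is installed in compiled form; this text tells all that it offers.
- The arm moves only by the tool move_arm, never from a script. Its argument "targets" is text: rows parted by semicolons, each of 7 numbers parted by spaces: the opening, from -1 (shut) to 1 (fully open), then the shift along the tool's x, y, z in m, then the turn, a rotation vector about the tool's x, y, z in degrees. A call has 1 to 12 rows; each row is the pose to reach, as a shift and turn from the pose commanded when the call began, along the tool's axes at that moment; what a row does not reach only later rows make up. A row lasts 1/10 s, in which the tool goes at most 50 mm and 8.59 degrees, less where a joint would pass 70% of its speed; a pose out of reach is approached as far as the arm can. A call with a gripper value outside its range is refused whole. The fingers move at their own pace and stop on an object; the grip force is fixed at half the most. Time passes only in rows, so rows that repeat a pose let the fingers close. It gives the time, the measured TCP pose, the force, the opening and the grip force at its end, in the units of the state.
- robot.read_state(): the state, without advancing time (a new reading comes with each control period).
- robot.grab_frame(name): name is "side" or "top" or "wrist"; returns a dict with "img" (480x640x3 uint8, red, green, blue), "camera_matrix" (3x3 intrinsics, pixels), "R" (3x3) and "t" (3): a world point X has camera coordinates R X + t. Camera axes: x right, y down, z forward; pixel columns grow to the right and rows downward; lengths in m; the calibration is good to about 2 mm. A picture is of the moment at which its call begins. There is no depth.
- robot.sign_off(): hands the job in; it is judged then, once.
The state is a dict: "time": time; "joints": joint angles; "joint_vel": joint speeds; "effort": joint torques, N m; "tcp_pos": TCP position; "tool_rot": TCP orientation; "wrist_force": force on the tool from outside, world axes, zero at the start; "ft_torque": the same for the moment, N m; "finger_gap": finger opening in m; "finger_force": force on a finger pad.
Only numpy, scipy, OpenCV 4.12 (cv2) and the standard library are available. Lean on these libraries where they do the work, as an engineer would, in place of code of your own. Each camera call takes 0.05 s, during which the arm holds its last target. There are 200 camera calls.

## Task

The vise's T-key stands in its bore but rides high, because its two side ribs are not over the slots. Turn it by the crossbar until it drops fully home, then wind it clockwise (seen from above), in as many partial turns as it takes, until the jaws hold the pipe firmly. Leave the key home in its bore and the pipe upright in the jaws, let go, and leave the other things on the bench alone.

Things in the scene. Friction and masses are not known exactly. Their poses are not given: they have to be found in the camera images.
- key_bar (a point): Centre of the crossbar of the loose steel T-key (about 0.7 kg): bar 120 long, 18 wide, 18 high (mm), level, along this point's x axis; z up. It stands 75 above the bore mouth at the start, 57 when home: over the slots, if nothing holds it up, it drops 18 by its own weight. A half turn looks and fits the same. A shank of diameter 22 leads from 9 to 49 below this point.
- key_collar (a point): Centre of the underside of the T-key's collar (diameter 52, 8 thick), 57 mm below the crossbar's centre. Below it: the stub, diameter 28, 40 long, with two opposite ribs 8 wide, reaching 24 from the axis, along the same x axis as the crossbar, over the 18 just below the collar. At the start the plain lower 22 is already in the bore and the ribs rest on its rim; home, the collar rests on the rim.
- drive_mouth (a point): Centre of the bore's mouth (diameter 30 mm) in the top face of the vise's round steel drive hub, 84 above the bench; hub diameter 76, in a grey ring of diameter 91. x axis along its two opposite open slots, 10 wide, from bore to hub edge, their ends visible from above beyond the key's collar; z up. Turns with the hub. The ribs enter when the crossbar lies within about 2 degrees of the slots' line.
- drive (a joint): Turn of the hub, rad, 0 (stop, jaws fully open) to 2.6, growing clockwise seen from above. Stiff: about 0.25 N m of friction, stays where it is left. It closes the moving jaw by 8 mm per rad.
- jaw: Moving jaw: grey plate 110 wide, 20 thick, 62 high (mm), between gear head and pipe. Origin at the lower edge of its pipe-side face; closes along its +y towards the fixed jaw. At drive 0 the jaws are 74 apart, so they meet the 60 mm pipe at about drive 1.75; turning on by 0.1 to 0.15 rad more squeezes it firmly.
- pipe: Loose round steel pipe, diameter 60, 110 high, with a few welded twigs up to 205 high, standing upright between the jaws. Origin at the centre of its foot, 12 above the bench. Its axis is about 130 mm from the key's.
- vise: Welding vise bolted to the bench: base plate 150 x 290 x 12, gear head with hub at its -y end (hub axis 100 from the origin along its -y), fixed jaw 110 wide and 74 high at its +y end. Origin on the bench.
- hammer: Bystander: hammer lying on the bench.
- bracket: Bystander: steel angle offcut, 140 x 60 x 50.
- brush: Bystander: brush lying on the bench.
Things that resemble listed ones, but are neither listed nor needed, are in the scene too. Leave any brown or green look-alike of the part that bears key_bar alone.

How it is judged:
By the outcome, as a careful person would: the job done as asked, in the order asked, and still so for the second after the job is handed in, with the robot touching nothing.
It also fails if it takes over 48 s, if anything falls off the work surface, if the arm or the gripper's body presses on something with over 40 N, if the wrist force passes 120 N, or if a joint passes its speed limit or range.

## Working session

There is one attempt and no reset: what is moved stays moved. The work goes in short steps, Python scripts to look and compute and a tool call to move; the robot and the scene stay as the last step left them, time stands still between calls to the robot, and variables do not carry over. Pictures are saved under pics/ and viewed, at most 10 in all, crops included, and the job is handed in when it is done.

Besides the shell and the picture viewer there is one more tool, called after ">>>" by a JSON object that holds its "op" and its "data", one argument or row to a line. move_arm: Moves the arm, as the interface text tells. Its arguments: {"type":"object","properties":{"targets":{"type":"string"}},"required":["targets"]}

```bash
mkdir -p pics
cat > h.py <<'E'
from bench import robot
import numpy as np, cv2
def grab(n,save=None):
    f=robot.grab_frame(n)
    if save: cv2.imwrite('pics/'+save,f['img'][:,:,::-1])
    return f
def ray(f,u,v):
    K,R,t=f['camera_matrix'],np.array(f['R']),np.array(f['t'])
    return -R.T@t, R.T@np.linalg.inv(K)@np.array([u,v,1.])
def onplane(f,u,v,z):
    c,d=ray(f,u,v); return c+d*(z-c[2])/d[2]
def proj(f,X):
    p=f['camera_matrix']@(np.array(f['R'])@np.array(X)+f['t']); return p[:2]/p[2]
E
python3 - <<'E'
from h import *
s=robot.read_state(); print(s)
for n in('top','side','wrist'):
    f=grab(n,n+'0.png'); print(n,-np.array(f['R']).T@f['t'])
E
```

```text
{'time': 0.0, 'joints': array([ 6.59000969e+01,  6.67284335e+00,  8.26373799e+01,  7.09239403e-04,
        9.07575317e+01, -2.16520504e+00]), 'joint_vel': array([-0.0871581 , -0.07438186,  0.00756064, -0.07256084, -0.04184097,
        0.00178895]), 'effort': array([ 1.66322798e-04, -7.31999946e+01, -6.32473540e+01, -1.01614696e-04,
        6.39634382e-03, -2.06574146e-05]), 'tcp_pos': array([0.25207188, 0.62597397, 0.25555953]), 'tool_rot': array([-1.79932320e+02, -3.26853088e-03,  1.58065309e+02]), 'wrist_force': array([-0.91797094, -0.10841748, -0.01729481]), 'ft_torque': array([-1.66042744e-02,  2.85808604e-05, -3.32521456e-02]), 'finger_force': 0.0, 'finger_gap': 0.0857099653953195}
top [0.37841776 0.02273815 1.16663045]
side [ 0.28445947 -0.51004841  0.77664655]
wrist [0.18433095 0.65268601 0.37357894]
```

View pics/top0.png

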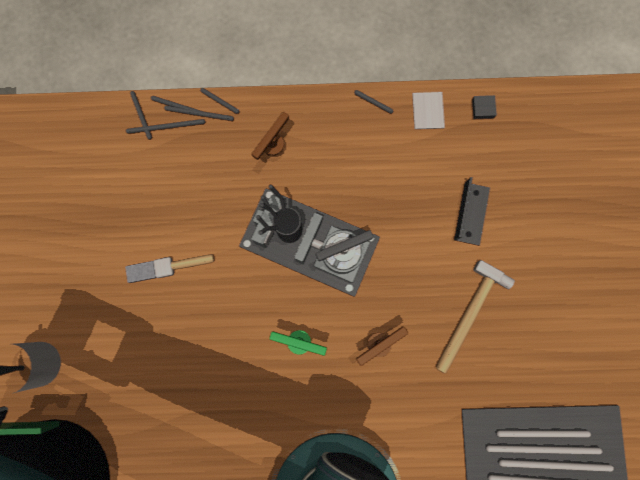

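View pics/side0.png

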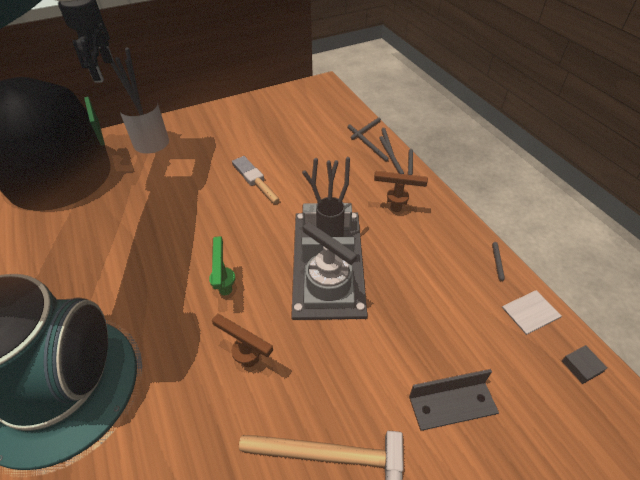

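Top view: vise around (310,240), dark key bar from about (318,257) to (372,232), hub at (343,252), pipe at (287,222). Brown and green decoys stand apart. I'll enlarge both views.

Run:
```python
from h import *
a=cv2.imread('pics/top0.png')[205:305,295:395]; b=cv2.imread('pics/side0.png')[215:315,285:385]
cv2.imwrite('pics/c1.png',np.hstack([cv2.resize(x,(400,400),interpolation=cv2.INTER_CUBIC) for x in(a,b)]))
f=grab('top'); g=grab('side')
for u,v in((318,257),(372,232),(345,245)): print(onplane(f,u,v,.168))
print('hub',onplane(f,343,252,.084),'pipe top',onplane(f,287,222,.122))
```

```text
[0.50240046 0.02320257 0.168     ]
[ 0.54923863 -0.08520228  0.168     ]
[ 0.5247567 -0.0308146  0.168    ]
hub [ 0.52206758 -0.03049858  0.084     ] pipe top [0.58347094 0.08576296 0.122     ]
```

View pics/c1.png

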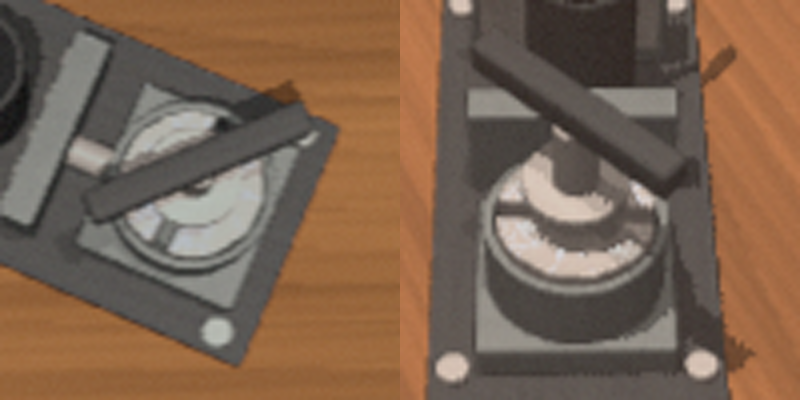

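Slots lie near the vise's x axis (world about -28°), and the bar is at about -68°, so a turn of about +40° CCW aligns it. I'm moving above for a near look.

>>> {"op": "move_arm", "data": {
  "targets": "1 0 0 -0.05 0 0 0; 1 0 0 -0.09 0 0 0; 1 -0.497 -0.508 -0.09 0 0 46; 1 -0.497 -0.508 -0.09 0 0 46; 1 -0.497 -0.508 -0.09 0 0 46; 1 -0.497 -0.508 -0.09 0 0 46; 1 -0.497 -0.508 -0.09 0 0 46; 1 -0.497 -0.508 -0.09 0 0 46; 1 -0.497 -0.508 -0.09 0 0 46; 1 -0.497 -0.508 -0.09 0 0 46; 1 -0.497 -0.508 -0.09 0 0 46; 1 -0.497 -0.508 -0.09 0 0 46"
}}

```text
time: 1.45
tcp_pos: [0.4431, 0.162, 0.3465]
tool_rot: [180.0, 0.0, 112.1]
wrist_force: [0.8, 0.4, -0.3]
finger_gap: 0.0851
finger_force: 0.0
```

>>> {"op": "move_arm", "data": {
  "targets": "1 -0.2 0 0 0 0 0; 1 -0.2 0 0 0 0 0; 1 -0.2 0 0 0 0 0; 1 -0.2 0 0 0 0 0; 1 -0.2 0 0 0 0 0; 1 -0.2 0 0 0 0 0; 1 -0.2 0 0 0 0 0"
}}

```text
time: 2.15
tcp_pos: [0.5179, -0.0207, 0.3464]
tool_rot: [180.0, -0.0, 112.1]
wrist_force: [0.2, 0.4, 0.5]
finger_gap: 0.0854
finger_force: 0.0
```

Run:
```python
from h import *
s=robot.read_state(); print(s['tcp_pos'],s['tool_rot'],s['wrist_force'])
f=grab('wrist','w1.png'); R=np.array(f['R']); print(-R.T@f['t'], R[2])
```

```text
[ 0.51793819 -0.0207089   0.34636653] [ 1.79993092e+02 -8.52735732e-03  1.12091223e+02] [0.17029605 0.37240978 0.52320705]
[0.49045973 0.04629115 0.46432685] [ 0.10772158 -0.26615368 -0.95789262]
```

View pics/w1.png

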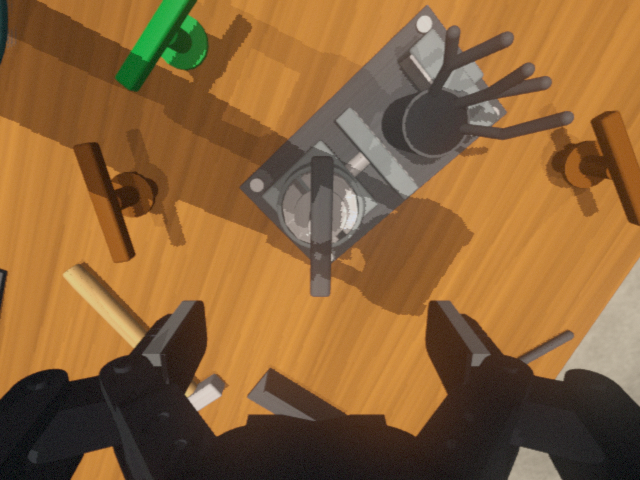

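The bar runs from (321,156) to (320,297), hub centre is near (321,207), and slot ends are hinted at (297,178) and (345,237). The pipe's twigs lean away from the key. Measuring, with an enlarged crop.

Run:
```python
from h import *
f=grab('wrist'); im=f['img']
c=im[145:305,250:410][:,:,::-1]
cv2.imwrite('pics/c2.png',cv2.resize(c,(600,600),interpolation=cv2.INTER_CUBIC))
# bar edges: horizontal intensity profiles
g=cv2.cvtColor(im,cv2.COLOR_RGB2GRAY)
for v in (165,185,205,225,245,265,285): print(v,g[v,302:340])
```

```text
165 [83 78 72 70 71 73 71 67 65 61 63 64 69 66 70 64 65 67 62 67 64 68 63 68
 64 71 67 69 63 64 63 65 66 74 80 83 89 94]
185 [ 96  97  98  99 107 121 123 121 100  73  65  65  65  69  66  65  66  70
  74  74  72  67  66  69  69  66  68  68  65  66  71 110 121 124 125 126
 123 124]
205 [122 128 130 129 128 126 125 121  98  88  96 101 105 103 103 103 103 101
 102  99 101  98 101 103  99 102  97  95  90  85  99 120 124 126 125 128
 130 129]
225 [126 127 128 128 127 132 168 180 136  92  98 100 103 104 105 107 102 103
 102 103 102 102  99 102 101  98 100  92  83  85 113 123 121 125 128 128
 127 127]
245 [112 113 114 120 119 120 123 117  92  69  66  71  71  72  72  72  70  74
  70  71  69  66  71  71  70  73  69  65  70  92 113 122 119 118 112 109
 100  92]
265 [152 152 154 153 151 150 145 118  86  76  79  84  85  82  85  86  81  85
  83  86  82  84  83  86  81  84  74  77  77  98 103 103 102 103  97  99
  98 103]
285 [149 151 156 155 156 152 151 130 110 107 114 118 120 117 118 117 118 116
 115 119 119 118 116 114 113 111 101  99 123 147 154 150 148 149 148 145
 141 137]
```

View pics/c2.png

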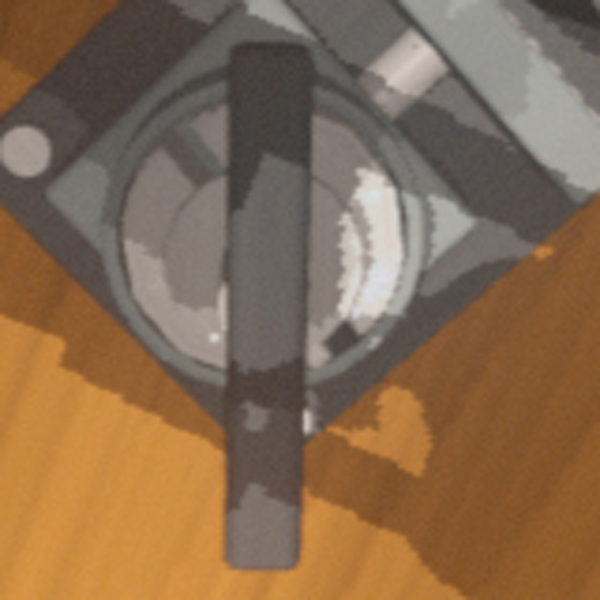

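Run:
```python
from h import *
f=grab('wrist')
P=lambda x,y,z: onplane(f,250+x/3.75-.13*0,145+y/3.75,z)
ang=lambda d: np.degrees(np.arctan2(d[1],d[0]))
c=[P(*p,.168) for p in((231,47),(310,47),(226,568),(300,568))]
m1,m2=(c[0]+c[1])/2,(c[2]+c[3])/2
print('w',np.linalg.norm(c[0]-c[1]),np.linalg.norm(c[2]-c[3]),'len',np.linalg.norm(m1-m2),'cen',(m1+m2)/2,'ang',ang(m1-m2))
a,b,i=P(175,130,.084),P(342,339,.084),P(213,176,.084)
print('slot',a,b,ang(a-b),ang(a-i),ang(i-b),np.linalg.norm(a-b))
# ring fit pts
pts=np.array([P(*p,.084)[:2] for p in((105,240),(427,240),(120,310),(160,110),(415,160),(200,370))])
A=np.c_[2*pts,np.ones(len(pts))];s=np.linalg.lstsq(A,(pts**2).sum(1),rcond=None)[0]
print('ring',s[:2],np.sqrt(s[2]+s[:2]@s[:2])*2)
pp=P(0,0,0)
print('pipe',onplane(f,431,122,.122))
```

```text
w 0.016380629954448608 0.017138601530430498 len 0.11849376451481139 cen [ 0.526034   -0.02956827  0.168     ] ang 111.66921211193466
slot [ 0.4926083  -0.01067874  0.084     ] [ 0.5578264  -0.04775647  0.084     ] 150.3809522533091 151.32807869276306 150.1207590594856 0.07502105456191484
ring [ 0.52620188 -0.02771962] 0.08974185942702691
pipe [0.58276963 0.08642245 0.122     ]
```

Bar centre (0.526,-0.030) at yaw 111.7°, slots at about 150.5°, hub centre agreeing; sizes check (118 mm, 75 mm). Going down onto the bar, with fingertips kept above its underside to clear the wider shank.

>>> {"op": "move_arm", "data": {
  "targets": "1 -0.011 0.004 0.05 0 0 0.4; 1 -0.011 0.004 0.1 0 0 0.4; 1 -0.011 0.004 0.14 0 0 0.4; 1 -0.011 0.004 0.16 0 0 0.4; 1 -0.011 0.004 0.168 0 0 0.4; 1 -0.011 0.004 0.168 0 0 0.4; 1 -0.011 0.004 0.168 0 0 0.4"
}}

```text
time: 3.0
tcp_pos: [0.5265, -0.0297, 0.1799]
tool_rot: [179.9, 0.1, 111.7]
wrist_force: [0.1, 1.1, 0.3]
finger_gap: 0.0854
finger_force: 0.0
```

Run:
```python
from h import *
s=robot.read_state(); print(s['tcp_pos'],s['tool_rot'],s['wrist_force'])
f=grab('wrist','w2.png')
```

```text
[ 0.52648506 -0.02974409  0.17994713] [1.79902862e+02 5.36259769e-02 1.11702673e+02] [0.14500091 1.10762732 0.33822826]
```

View pics/w2.png

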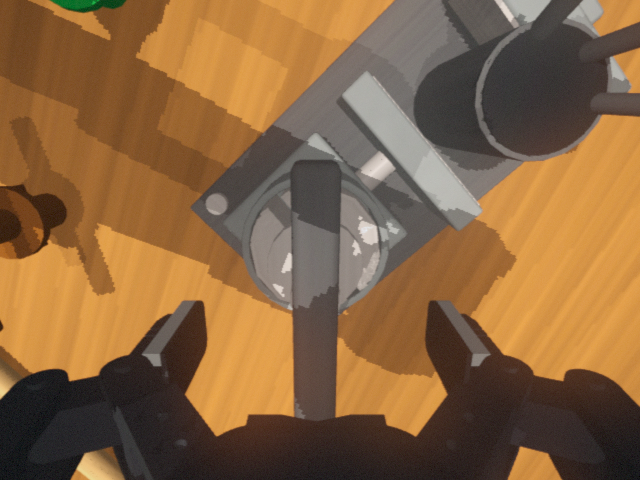

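The bar (columns 292–340 at row 300) is centred between the pads (205 and 428). Closing.

>>> {"op": "move_arm", "data": {
  "targets": "-1 0 0 0.002 0 0 0; -1 0 0 0.002 0 0 0; -1 0 0 0.002 0 0 0; -1 0 0 0.002 0 0 0; -1 0 0 0.002 0 0 0; -1 0 0 0.002 0 0 0; -1 0 0 0.002 0 0 0; -1 0 0 0.002 0 0 0"
}}

```text
time: 3.85
tcp_pos: [0.5261, -0.03, 0.1766]
tool_rot: [180.0, 0.0, 111.7]
wrist_force: [-0.6, 0.5, 4.3]
finger_gap: 0.0164
finger_force: 59.5
```

>>> {"op": "move_arm", "data": {
  "targets": "-1 0 0 0 0 0 -6; -1 0 0 0 0 0 -12; -1 0 0 0 0 0 -18; -1 0 0 0 0 0 -24; -1 0 0 0 0 0 -30; -1 0 0 0 0 0 -36; -1 0 0 0 0 0 -38.7; -1 0 0 0 0 0 -38.7; -1 0 0 0 0 0 -38.7; -1 0 0 0.002 0 0 -38.7; -1 0 0 0.002 0 0 -38.7"
}}

```text
time: 4.95
tcp_pos: [0.5257, -0.03, 0.1736]
tool_rot: [-180.0, -0.1, 150.3]
wrist_force: [-1.3, 0.6, -8.5]
finger_gap: 0.0163
finger_force: 59.0
```

Run:
```python
from h import *
s=robot.read_state(); print(s['tcp_pos'],s['tool_rot'],s['wrist_force'],s['ft_torque'])
f=grab('wrist','w3.png')
```

```text
[ 0.52572623 -0.03002056  0.17361782] [-1.79977770e+02 -5.21158045e-02  1.50323008e+02] [-1.29075305  0.58384337 -8.4871982 ] [ 0.00277172 -0.01592532  0.02663651]
```

View pics/w3.png

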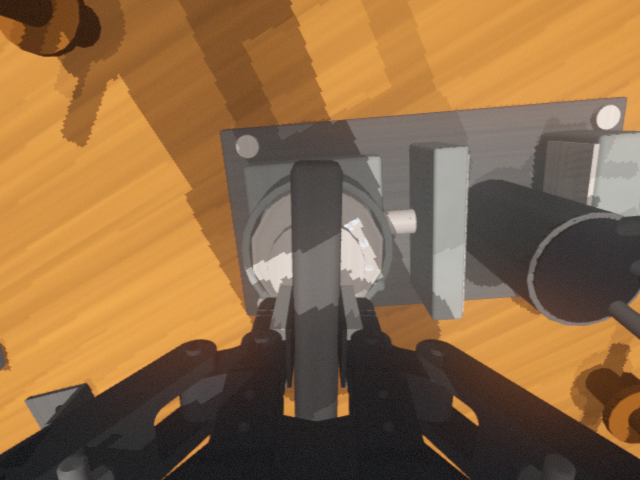

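The wrist carries about the key's weight (-8.5 N) and it has sunk 3 mm, so the ribs are over the slots. Lowering.

>>> {"op": "move_arm", "data": {
  "targets": "-1 0 0 0.004 0 0 0; -1 0 0 0.008 0 0 0; -1 0 0 0.012 0 0 0; -1 0 0 0.012 0 0 0"
}}

```text
time: 5.4
tcp_pos: [0.5257, -0.03, 0.1615]
tool_rot: [-180.0, -0.1, 150.4]
wrist_force: [0.2, 1.0, -7.8]
finger_gap: 0.0165
finger_force: 59.0
```

>>> {"op": "move_arm", "data": {
  "targets": "-0.2 0 0 0 0 0 0; -0.2 0 0 0 0 0 0; -0.2 0 0 0 0 0 0; -0.2 0 0 0 0 0 0; -0.2 0 0 0.002 0 0 0; -1 0 0 0.002 0 0 0; -1 0 0 0.002 0 0 0; -1 0 0 0.002 0 0 0; -1 0 0 0.002 0 0 0; -1 0 0 0.002 0 0 0"
}}

```text
time: 6.4
tcp_pos: [0.526, -0.0301, 0.1604]
tool_rot: [-180.0, 0.0, 150.4]
wrist_force: [-1.8, 0.1, 1.8]
finger_gap: 0.0163
finger_force: 59.6
```

Run:
```python
from h import *
f=grab('wrist'); g=grab('side')
a=cv2.resize(f['img'][140:360,200:420],(400,400)); b=cv2.resize(g['img'][170:320,270:420],(400,400),interpolation=cv2.INTER_CUBIC)
cv2.imwrite('pics/c4.png',np.hstack([a,b])[:,:,::-1])
```

```text
(no output)
```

View pics/c4.png

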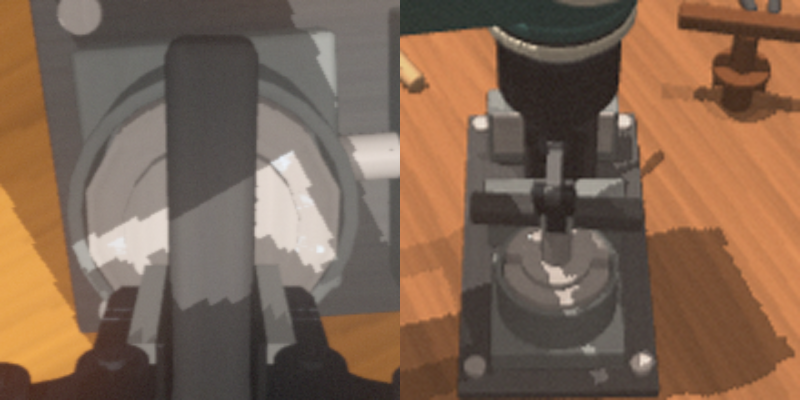

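Left: the key is held with the collar on the hub; right: bar lower and horizontal, collar at the hub face (~(560,245)). The wrist no longer carries weight, so the key is home. Winding clockwise.

>>> {"op": "move_arm", "data": {
  "targets": "-1 0 0 0 0 0 5; -1 0 0 0 0 0 12; -1 0 0 0 0 0 19; -1 0 0 0 0 0 26; -1 0 0 0 0 0 33; -1 0 0 0 0 0 40; -1 0 0 0 0 0 47; -1 0 0 0 0 0 54; -1 0 0 0 0 0 61; -1 0 0 0 0 0 68; -1 0 0 0 0 0 75; -1 0 0 0 0 0 80"
}}

```text
time: 7.7
tcp_pos: [0.5259, -0.0299, 0.1604]
tool_rot: [-180.0, -0.0, 70.1]
wrist_force: [-1.3, 1.1, 2.9]
finger_gap: 0.0162
finger_force: 59.8
```

Run:
```python
from h import *
s=robot.read_state(); print(s['tcp_pos'],s['tool_rot'],s['wrist_force'],s['ft_torque'])
f=grab('wrist','w5.png')
```

```text
[ 0.52590251 -0.02988754  0.16035466] [-1.79983565e+02 -8.68734493e-03  7.01080837e+01] [-1.30278813  1.13437253  2.91610689] [0.27399777 0.37823749 0.2489526 ]
```

View pics/w5.png

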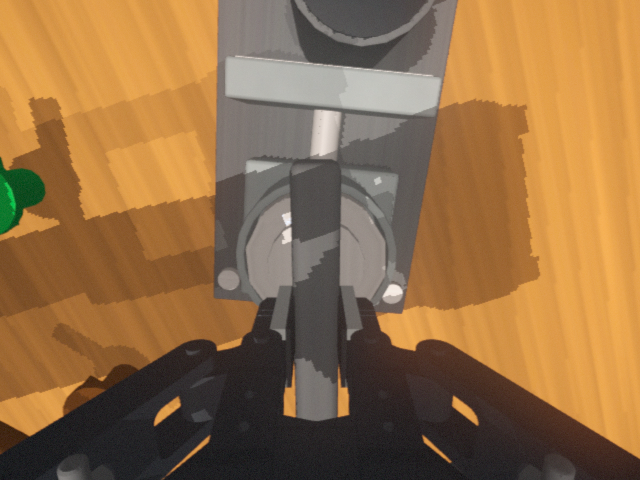

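The jaw has advanced (screw visible at (325,133)), and the torque is just the 0.25 N m friction. Winding on to near contact.

>>> {"op": "move_arm", "data": {
  "targets": "-1 0 0 0 0 0 5; -1 0 0 0 0 0 10; -1 0 0 0 0 0 15; -1 0 0 0 0 0 18; -1 0 0 0 0 0 19; -1 0 0 0 0 0 19"
}}

```text
time: 8.35
tcp_pos: [0.5259, -0.0298, 0.1604]
tool_rot: [-180.0, -0.0, 51.5]
wrist_force: [-2.9, 2.9, 4.2]
finger_gap: 0.0166
finger_force: 59.9
```

```bash
cat > s.py <<'E'
from h import *
s=robot.read_state(); print(s['tcp_pos'],s['tool_rot'],s['wrist_force'],s['ft_torque'],s['finger_gap'])
E
python3 s.py
```

```text
[ 0.52588519 -0.02983985  0.16037647] [-1.79977068e+02 -6.57838121e-03  5.14750465e+01] [-2.940032    2.93636548  4.20555678] [0.50579875 0.72224655 0.15327662] 0.016617123807250674
```

>>> {"op": "move_arm", "data": {
  "targets": "-1 0 0 0 0 0 1.5; -1 0 0 0 0 0 3; -1 0 0 0 0 0 4; -1 0 0 0 0 0 4"
}}

```text
time: 8.75
tcp_pos: [0.5259, -0.0299, 0.1604]
tool_rot: [-180.0, -0.0, 47.4]
wrist_force: [-3.2, 3.7, 5.2]
finger_gap: 0.0165
finger_force: 60.3
```

```bash
python3 s.py
```

```text
[ 0.52589204 -0.0298886   0.16036399] [-1.79985008e+02 -7.47378714e-04  4.73732454e+01] [-3.20542207  3.71383172  5.17650166] [0.50978951 0.76899238 0.80175777] 0.01650605567034721
```

>>> {"op": "move_arm", "data": {
  "targets": "-1 0 0 0 0 0 1; -1 0 0 0 0 0 2; -1 0 0 0 0 0 3; -1 0 0 0 0 0 4; -1 0 0 0 0 0 4"
}}

```text
time: 9.25
tcp_pos: [0.5259, -0.0298, 0.1604]
tool_rot: [-180.0, 0.0, 43.4]
wrist_force: [-5.0, 2.7, 4.7]
finger_gap: 0.0163
finger_force: 63.6
```

Run:
```python
exec(open('s.py').read())
f=grab('wrist'); g=grab('top')
a=cv2.resize(f['img'][0:360,140:500],(400,400)); b=cv2.resize(g['img'][170:310,230:390],(400,350),interpolation=cv2.INTER_CUBIC)
b=cv2.copyMakeBorder(b,0,50,0,0,cv2.BORDER_CONSTANT)
cv2.imwrite('pics/c6.png',np.hstack([a,b])[:,:,::-1])
```

```text
[ 0.52589131 -0.02984008  0.1603895 ] [-1.79986287e+02  3.25183394e-03  4.34154316e+01] [-4.97844911  2.68006297  4.67480553] [0.52844314 0.85861535 1.49773688] 0.016343500830784275
```

View pics/c6.png

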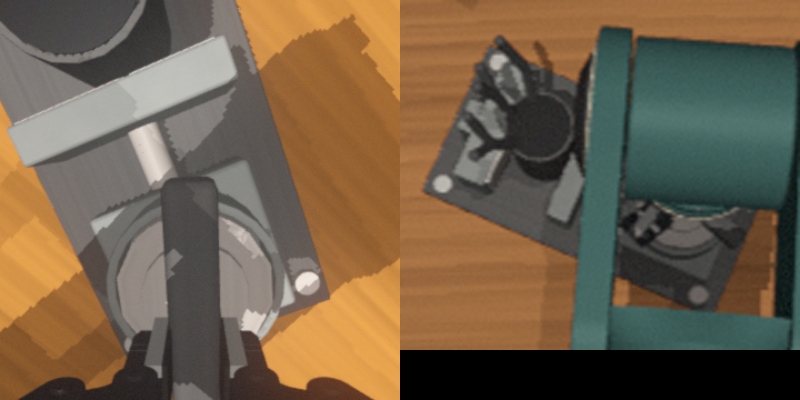

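The pipe is gripped: torque rises steadily to 1.5 N m (about 0.125 rad past contact), and the bar is still aligned with the pads. Letting go and rising to check.

>>> {"op": "move_arm", "data": {
  "targets": "0 0 0 0 0 0 0; 0 0 0 0 0 0 0; 0 0 0 0 0 0 0; 0 0 0 0 0 0 0; 0 0 0 -0.02 0 0 0; 0 0 0 -0.05 0 0 0; 0 0 0 -0.09 0 0 0; 0 0 0 -0.13 0 0 0; 0 0 0 -0.17 0 0 0; 0 0 0 -0.17 0 0 0; 0 0 0 -0.17 0 0 0"
}}

```text
time: 10.45
tcp_pos: [0.5262, -0.0301, 0.3309]
tool_rot: [179.9, -0.1, 43.4]
wrist_force: [0.8, 0.8, -1.5]
finger_gap: 0.0427
finger_force: 0.0
```

Run:
```python
exec(open('s.py').read())
f=grab('wrist','w7.png'); g=grab('side')
# expected bar-end top-face positions if home (z=.150) at yaw 43.4
c=np.array([.5259,-.0298,.150]);d=np.array([np.cos(np.radians(43.4)),np.sin(np.radians(43.4)),0])
for s in(-1,1):
  for z in (.150,.168):
    p=c+s*.06*d; p[2]=z; print(s,z,proj(f,p),proj(g,p))
b=cv2.resize(g['img'][140:320,260:440],(400,400),interpolation=cv2.INTER_CUBIC)
a=cv2.resize(f['img'][50:350,170:470],(400,400))
cv2.imwrite('pics/c7.png',np.hstack([a,b])[:,:,::-1])
```

```text
[ 0.52618061 -0.03008451  0.33086653] [ 1.79935633e+02 -5.13272730e-02  4.33645218e+01] [ 0.83409458  0.80044297 -1.47828713] [ 0.01693038 -0.01957509 -0.03066233] 0.0427274732595928
-1 0.15 [314.35775083 283.95256796] [316.8591175  270.01000883]
-1 0.168 [314.29689971 292.9191891 ] [316.69752885 263.62542255]
1 0.15 [314.27926176 141.14952622] [339.47904156 223.37502291]
1 0.168 [314.20576046 142.21893056] [339.68932785 216.81292575]
```

View pics/c7.png

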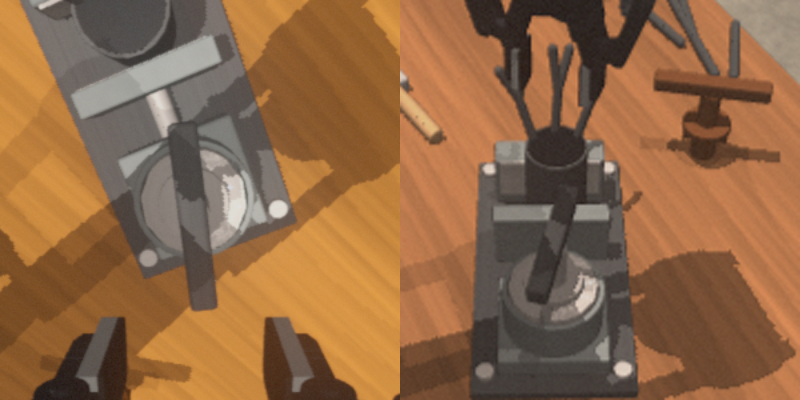

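The key is home and free, but the bar looks turned back a few degrees (left view: (183,125) to (204,308)). Measuring the bar and slot angles.

Run:
```python
from h import *
f=grab('wrist')
P=lambda x,y,z: onplane(f,170+x*.75,50+y*.75,z)
ang=lambda d: np.degrees(np.arctan2(d[1],d[0]))
for z in(.150,.168):
    a,b=P(183,125,z),P(204,308,z); print(z,ang(a-b),np.linalg.norm(a-b),(a+b)/2)
c=f['img'][50+85:50+205,170+75:170+195]
cv2.imwrite('pics/c8.png',cv2.resize(c,(600,600),interpolation=cv2.INTER_CUBIC)[:,:,::-1])
```

```text
0.15 49.79662193648359 0.11532924036159713 [ 0.52629468 -0.02985857  0.15      ]
0.168 49.796621936483575 0.10833809253710762 [ 0.52950168 -0.02687218  0.168     ]
```

View pics/c8.png

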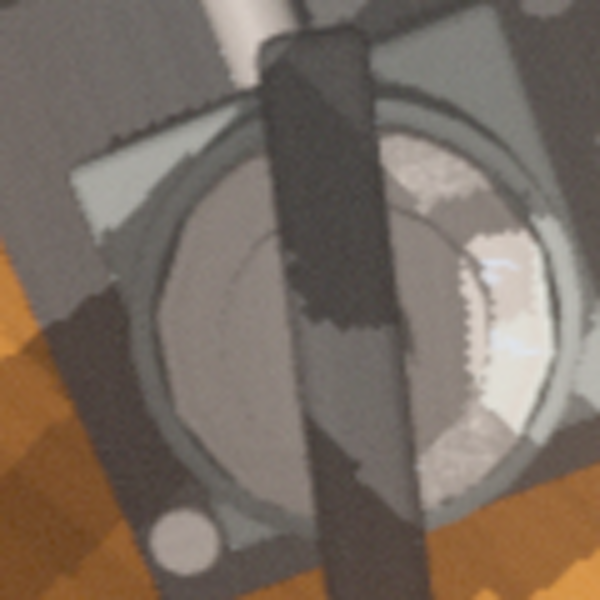

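Run:
```python
from h import *
def edges(g,rows,lo,hi):
    out=[]
    for v in rows:
        p=g[v-1:v+2,lo:hi].astype(float).mean(0); d=np.abs(np.gradient(cv2.GaussianBlur(p[None],(5,1),0)[0]))
        m=len(d)//2; out.append((v,lo+d[:m].argmax(),lo+m+d[m:].argmax()))
    return out
w5=cv2.imread('pics/w5.png',0); c6=cv2.imread('pics/c6.png',0)[:,:400]
c5=cv2.resize(w5[0:360,140:500],(400,400))
rows=range(195,315,12)
for a,b in zip(edges(c5,rows,150,240),edges(c6,rows,150,240)): print(a,b)
```

```text
(195, np.int64(165), np.int64(235)) (195, np.int64(160), np.int64(229))
(207, np.int64(166), np.int64(223)) (207, np.int64(161), np.int64(218))
(219, np.int64(167), np.int64(223)) (219, np.int64(162), np.int64(218))
(231, np.int64(167), np.int64(223)) (231, np.int64(162), np.int64(218))
(243, np.int64(167), np.int64(223)) (243, np.int64(163), np.int64(219))
(255, np.int64(168), np.int64(222)) (255, np.int64(164), np.int64(219))
(267, np.int64(168), np.int64(222)) (267, np.int64(164), np.int64(219))
(279, np.int64(168), np.int64(222)) (279, np.int64(165), np.int64(219))
(291, np.int64(168), np.int64(222)) (291, np.int64(166), np.int64(220))
(303, np.int64(168), np.int64(222)) (303, np.int64(167), np.int64(220))
```

On release the drive sprang back about 4° (the pads had also twisted 2.4° on the bar). I'll regrip, squeeze again, then unload gradually so it doesn't snap back.

>>> {"op": "move_arm", "data": {
  "targets": "0 0 0 0.05 0 0 -6.4; 0 0 0 0.1 0 0 -6.4; 0 0 0 0.14 0 0 -6.4; 0 0 0 0.16 0 0 -6.4; 0 0 0 0.17 0 0 -6.4; 0 0 0 0.17 0 0 -6.4; -1 0 0 0.17 0 0 -6.4; -1 0 0 0.17 0 0 -6.4; -1 0 0 0.17 0 0 -6.4; -1 0 0 0.17 0 0 -6.4; -1 0 0 0.17 0 0 -6.4"
}}

```text
time: 11.7
tcp_pos: [0.5264, -0.03, 0.1619]
tool_rot: [179.9, -0.1, 49.8]
wrist_force: [-3.4, 1.7, 6.7]
finger_gap: 0.0166
finger_force: 59.3
```

```bash
python3 s.py
```

```text
[ 0.52638922 -0.02997074  0.16194595] [ 1.79918409e+02 -6.83684253e-02  4.97761753e+01] [-3.35639727  1.70763271  6.71717873] [0.27133372 0.55312497 0.11053437] 0.016624547836032587
```

>>> {"op": "move_arm", "data": {
  "targets": "-1 0 0 0 0 0 0.5; -1 0 0 0 0 0 1; -1 0 0 0 0 0 1"
}}

```text
time: 12.0
tcp_pos: [0.5264, -0.0299, 0.1619]
tool_rot: [179.9, -0.1, 48.8]
wrist_force: [-3.0, 2.1, 6.3]
finger_gap: 0.0159
finger_force: 59.5
```

```bash
python3 s.py
```

```text
[ 0.5263918  -0.02991006  0.16194599] [ 1.79917875e+02 -6.98595288e-02  4.87841287e+01] [-2.98381984  2.12519815  6.31273241] [0.25338834 0.53174478 0.47721791] 0.015909745454042893
```

>>> {"op": "move_arm", "data": {
  "targets": "-1 0 0 0 0 0 0.5; -1 0 0 0 0 0 1; -1 0 0 0 0 0 1"
}}

```text
time: 12.3
tcp_pos: [0.5264, -0.0299, 0.162]
tool_rot: [179.9, -0.1, 47.8]
wrist_force: [-4.9, 2.6, 7.6]
finger_gap: 0.0164
finger_force: 59.7
```

```bash
python3 s.py
```

```text
[ 0.52640469 -0.02991354  0.16197558] [ 1.79913611e+02 -7.38545359e-02  4.77913301e+01] [-4.88186213  2.55384715  7.63652389] [0.23712292 0.55354674 0.66544735] 0.016382918366292562
```

>>> {"op": "move_arm", "data": {
  "targets": "-1 0 0 0 0 0 1; -1 0 0 0 0 0 2; -1 0 0 0 0 0 3; -1 0 0 0 0 0 4; -1 0 0 0 0 0 5; -1 0 0 0 0 0 6; -1 0 0 0 0 0 6; -1 0 0 0 0 0 6"
}}

```text
time: 13.1
tcp_pos: [0.5264, -0.0299, 0.162]
tool_rot: [179.9, -0.1, 41.9]
wrist_force: [-3.6, 1.7, 6.0]
finger_gap: 0.017
finger_force: 67.1
```

```bash
python3 s.py; sed -i 's/^s=rob/import time\ns=rob/' s.py
```

```text
[ 0.52635175 -0.02991668  0.16198814] [ 1.79920081e+02 -6.69287692e-02  4.18564660e+01] [-3.62827483  1.65187005  6.00209013] [0.10870436 0.68364853 1.55353128] 0.01697319286864904
```

>>> {"op": "move_arm", "data": {
  "targets": "-1 0 0 0 0 0 0; -1 0 0 0 0 0 0; -1 0 0 0 0 0 0; -1 0 0 0 0 0 0; -1 0 0 0 0 0 0; -1 0 0 0 0 0 0; -1 0 0 0 0 0 0; -1 0 0 0 0 0 0; -1 0 0 0 0 0 0; -1 0 0 0 0 0 0"
}}

```text
time: 14.1
tcp_pos: [0.5264, -0.0299, 0.162]
tool_rot: [179.9, -0.1, 41.9]
wrist_force: [-4.0, 1.6, 6.7]
finger_gap: 0.0162
finger_force: 67.1
```

```bash
cat > a.py <<'E'
from h import *
s=robot.read_state(); yaw=s['tool_rot'][2]; f=grab('wrist'); g=cv2.cvtColor(f['img'],cv2.COLOR_RGB2GRAY)
g=cv2.resize(g[0:360,140:500],(400,400)); C=[]
for v in range(207,305,6):
    p=g[v-1:v+2,150:240].astype(float).mean(0); d=np.abs(np.gradient(cv2.GaussianBlur(p[None],(5,1),0)[0]))
    C.append((v,(150+d[:45].argmax()+195+d[45:].argmax())/2))
C=np.array(C); m=np.median(np.diff(C[:,1])); 
k=np.polyfit(C[:,0],C[:,1],1)[0]
print('yaw',yaw,'tz',s['ft_torque'][2],'twist px/96',k*96,'f',s['finger_force'],s['finger_gap'],'centres',C[::4,1])
E
python3 a.py
```

```text
yaw 41.860605041310116 tz 1.534491162719285 twist px/96 5.666666666666669 f 67.05172007437795 0.016182375734639008 centres [187.  188.  197.  190.5 193. ]
```

>>> {"op": "move_arm", "data": {
  "targets": "-1 0 0 0 0 0 -1; -1 0 0 0 0 0 -2; -1 0 0 0 0 0 -3; -1 0 0 0 0 0 -3"
}}

```text
time: 14.55
tcp_pos: [0.5264, -0.0299, 0.162]
tool_rot: [179.9, -0.1, 44.9]
wrist_force: [-4.6, 1.9, 7.0]
finger_gap: 0.0165
finger_force: 60.3
```

```bash
python3 a.py
```

```text
yaw 44.858612289753076 tz 0.8551741198746783 twist px/96 2.607843137254881 f 60.323376059532166 0.016515442804241998 centres [191.5 192.  192.5 193.5 194. ]
```

>>> {"op": "move_arm", "data": {
  "targets": "-1 0 0 0 0 0 -0.5; -1 0 0 0 0 0 -1; -1 0 0 0 0 0 -1.5; -1 0 0 0 0 0 -1.5"
}}

```text
time: 15.0
tcp_pos: [0.5264, -0.03, 0.162]
tool_rot: [179.9, -0.1, 46.3]
wrist_force: [-3.2, 1.7, 7.4]
finger_gap: 0.0164
finger_force: 59.7
```

```bash
python3 a.py
```

```text
yaw 46.320312400930376 tz 0.6379075385867701 twist px/96 2.098039215686294 f 59.689337611198425 0.016429487270715526 centres [192.5 193.  193.5 194.  195. ]
```

Unloading shows about 14 N m/rad of squeeze stiffness, and the pads twist on the bar before reaching full squeeze. I'll ease off, regrip off-centre on the free half of the bar for leverage, and sweep along an arc.

>>> {"op": "move_arm", "data": {
  "targets": "-1 0 0 0 0 0 -1; -1 0 0 0 0 0 -2; -1 0 0 0 0 0 -3; -1 0 0 0 0 0 -3; 0 0 0 0 0 0 -3; 0 0 0 0 0 0 -3; 0 0 0 0 0 0 -3; 0 -0.02 0 0.003 0 0 -3; 0 -0.04 0 0.008 0 0 -3; 0 -0.04 0 0.008 0 0 -3"
}}

```text
time: 16.05
tcp_pos: [0.4972, -0.0599, 0.1518]
tool_rot: [-180.0, 0.0, 49.2]
wrist_force: [-0.7, -0.5, -0.6]
finger_gap: 0.0424
finger_force: 0.0
```

Run:
```python
from h import *
s=robot.read_state(); print(s['tool_rot'],s['tcp_pos'],s['wrist_force'])
f=grab('wrist'); g=cv2.cvtColor(f['img'],cv2.COLOR_RGB2GRAY)
for v in range(170,290,15):
    p=g[v-1:v+2,285:350].astype(float).mean(0); d=np.abs(np.gradient(cv2.GaussianBlur(p[None],(5,1),0)[0]))
    l,r=285+d[:32].argmax(),317+d[32:].argmax()
    a,b=onplane(f,l,v,.15),onplane(f,r,v,.15); print(v,l,r,np.round((a+b)[:2]/2,4),round(np.linalg.norm(a-b),4))
```

```text
[-1.79978738e+02  3.82524524e-02  4.92011799e+01] [ 0.49720782 -0.05993814  0.15178691] [-0.7090484  -0.52057075 -0.5940351 ]
170 293 348 [ 0.537  -0.0169] 0.0174
185 294 348 [ 0.534  -0.0206] 0.0173
200 294 347 [ 0.5307 -0.0242] 0.0172
215 295 348 [ 0.5277 -0.0282] 0.0174
230 295 348 [ 0.5244 -0.0321] 0.0176
245 296 348 [ 0.5211 -0.0362] 0.0175
260 296 348 [ 0.5177 -0.0403] 0.0177
275 297 347 [ 0.5141 -0.0445] 0.0172
```

>>> {"op": "move_arm", "data": {
  "targets": "0 0.002 0.0032 0 0 0 -1.1; 0 0.002 0.0032 0 0 0 -1.1; -1 0.002 0.0032 0 0 0 -1.1; -1 0.002 0.0032 0 0 0 -1.1; -1 0.002 0.0032 0 0 0 -1.1; -1 0.002 0.0032 0 0 0 -1.1; -1 0.002 0.0032 0 0 0 -1.1"
}}

```text
time: 16.8
tcp_pos: [0.5021, -0.0593, 0.1524]
tool_rot: [-180.0, -0.0, 50.4]
wrist_force: [0.2, 3.4, 1.4]
finger_gap: 0.017
finger_force: 58.9
```

```bash
cat s.py | tail -1 > /dev/null; python3 s.py
```

```text
[ 0.5021179  -0.05925089  0.15236445] [-1.79993695e+02 -2.82004925e-02  5.03799064e+01] [0.15565094 3.44980001 1.3531574 ] [ 0.63056811 -0.04556956  0.20044337] 0.016995709208291233
```

>>> {"op": "move_arm", "data": {
  "targets": "-1 0 -0.0007 0 0 0 1; -1 0 -0.0014 0 0 0 2; -1 0 -0.0021 0 0 0 3; -1 0 -0.0028 0 0 0 4; -1 0 -0.0028 0 0 0 4"
}}

```text
time: 17.3
tcp_pos: [0.5002, -0.0577, 0.1524]
tool_rot: [180.0, -0.0, 46.3]
wrist_force: [4.2, 3.3, 0.0]
finger_gap: 0.0169
finger_force: 59.6
```

```bash
python3 s.py
```

```text
[ 0.50015095 -0.05766881  0.15237475] [ 1.79950071e+02 -3.39217626e-02  4.63041387e+01] [4.23685009 3.34206731 0.02251454] [ 0.53926873 -0.81686404  0.90525755] 0.016940628946074458
```

>>> {"op": "move_arm", "data": {
  "targets": "-1 0 -0.0009 0 0 0 1; -1 0 -0.0018 0 0 0 2; -1 0 -0.0027 0 0 0 3; -1 0 -0.0034 0 0 0 4; -1 0 -0.0034 0 0 0 4"
}}

```text
time: 17.8
tcp_pos: [0.4983, -0.0559, 0.1525]
tool_rot: [179.8, -0.1, 42.3]
wrist_force: [11.5, -1.6, -3.8]
finger_gap: 0.0172
finger_force: 63.3
```

```bash
python3 s.py
```

```text
[ 0.49826849 -0.05586821  0.15247329] [ 1.79826779e+02 -5.58228947e-02  4.23209635e+01] [11.49862906 -1.57033289 -3.79436611] [-0.53762409 -1.99166389  1.34304507] 0.017155712722113643
```

>>> {"op": "move_arm", "data": {
  "targets": "-1 0 -0.001 0 0 0 0.8; -1 0 -0.002 0 0 0 1.6; -1 0 -0.0028 0 0 0 2.4; -1 0 -0.0028 0 0 0 2.4; -1 0 -0.0028 0 0 0 2.4"
}}

```text
time: 18.3
tcp_pos: [0.4969, -0.0545, 0.1526]
tool_rot: [179.7, -0.1, 39.9]
wrist_force: [17.9, -8.8, -6.7]
finger_gap: 0.0172
finger_force: 65.7
```

```bash
python3 s.py
python3 - <<'E'
from h import *
f=grab('wrist'); g=cv2.cvtColor(f['img'],cv2.COLOR_RGB2GRAY)
L=[]
for v in range(170,260,10):
    p=g[v-1:v+2,275:355].astype(float).mean(0); d=np.abs(np.gradient(cv2.GaussianBlur(p[None],(5,1),0)[0]))
    l,r=275+d[:40].argmax(),315+d[40:].argmax()
    a,b=onplane(f,l,v,.15),onplane(f,r,v,.15); L.append([*(a+b)[:2]/2,np.linalg.norm(a-b)])
L=np.array(L); ok=abs(L[:,2]-.0174)<.0012; vx,vy,x0,y0=cv2.fitLine(L[ok,:2].astype(np.float32),cv2.DIST_HUBER,0,1e-4,1e-4).ravel()
print('bar yaw',np.degrees(np.arctan2(vy,vx)),ok.sum(),np.round(L[:,2],4))
E
```

```text
[ 0.49693806 -0.05452596  0.15257568] [ 1.79694661e+02 -6.97830154e-02  3.99488799e+01] [17.92211082 -8.82940388 -6.72122983] [-1.75763707 -3.16077665  1.45593784] 0.01717919667604973
bar yaw 42.112267 9 [0.0176 0.0177 0.0178 0.0176 0.0174 0.0179 0.0177 0.0179 0.0177]
```

Bar now at 42.1°, about 8.4° (0.147 rad) past contact, at 2.2 N m. Holding a moment, then easing off slowly.

>>> {"op": "move_arm", "data": {
  "targets": "-1 0 0 0 0 0 0; -1 0 0 0 0 0 0; -1 0 0 0 0 0 0; -1 0 0.001 0 0 0 -1; -1 0 0.002 0 0 0 -2; -1 0 0.0028 0 0 0 -3; -1 0 0.0036 0 0 0 -4; -1 0 0.0043 0 0 0 -5; -1 0 0.0043 0 0 0 -5"
}}

```text
time: 19.25
tcp_pos: [0.499, -0.0569, 0.1524]
tool_rot: [179.9, -0.1, 45.0]
wrist_force: [9.4, 0.8, -2.0]
finger_gap: 0.0166
finger_force: 59.0
```

```bash
cat > b.py <<'E'
from h import *
s=robot.read_state(); r=s['tcp_pos']-np.array([.5263,-.0299,0]); F=s['wrist_force']
print('tool yaw',s['tool_rot'][2],'axis torque',s['ft_torque'][2]+r[0]*F[1]-r[1]*F[0],'F',F)
f=grab('wrist'); g=cv2.cvtColor(f['img'],cv2.COLOR_RGB2GRAY)
L=[]
for v in range(170,260,10):
    p=g[v-1:v+2,275:355].astype(float).mean(0); d=np.abs(np.gradient(cv2.GaussianBlur(p[None],(5,1),0)[0]))
    l,r=275+d[:40].argmax(),315+d[40:].argmax()
    a,b=onplane(f,l,v,.15),onplane(f,r,v,.15); L.append([*(a+b)[:2]/2,np.linalg.norm(a-b)])
L=np.array(L); ok=abs(L[:,2]-.0176)<.0012; vx,vy,x0,y0=cv2.fitLine(L[ok,:2].astype(np.float32),cv2.DIST_HUBER,0,1e-4,1e-4).ravel()
print('bar yaw',np.degrees(np.arctan2(vy,vx)),ok.sum(),'pt',x0,y0)
E
python3 b.py
```

```text
tool yaw 44.9591199369497 axis torque 1.0150140296984702 F [ 9.42426046  0.81000312 -2.02807209]
bar yaw 45.82083 9 pt 0.5309454 -0.024686994
```

>>> {"op": "move_arm", "data": {
  "targets": "-1 0 0.0007 0 0 0 -0.7; -1 0 0.0014 0 0 0 -1.4; -1 0 0.0021 0 0 0 -2.1; -1 0 0.0028 0 0 0 -2.8; -1 0 0.0028 0 0 0 -2.8"
}}

```text
time: 19.8
tcp_pos: [0.5005, -0.0584, 0.1523]
tool_rot: [180.0, -0.0, 47.7]
wrist_force: [4.3, 4.9, 0.3]
finger_gap: 0.017
finger_force: 59.0
```

```bash
python3 b.py
```

```text
tool yaw 47.74487670270333 axis torque 0.4425196611270266 F [4.34216162 4.93582474 0.33063337]
bar yaw 48.72411 9 pt 0.53098553 -0.024822773
```

>>> {"op": "move_arm", "data": {
  "targets": "-1 0 0.0006 0 0 0 -0.6; -1 0 0.0012 0 0 0 -1.2; -1 0 0.0012 0 0 0 -1.2"
}}

```text
time: 20.15
tcp_pos: [0.5011, -0.059, 0.1523]
tool_rot: [-180.0, -0.0, 48.9]
wrist_force: [-0.4, 6.3, 1.6]
finger_gap: 0.0167
finger_force: 59.2
```

```bash
python3 b.py
```

```text
tool yaw 48.94004503068142 axis torque 0.19562554496278287 F [-0.38634861  6.33736017  1.58419917]
bar yaw 49.56089 9 pt 0.5309787 -0.024889253
```

>>> {"op": "move_arm", "data": {
  "targets": "-1 0 0.0005 0 0 0 -0.5; -1 0 0.0005 0 0 0 -0.5; 0 0 0.0005 0 0 0 -0.5; 0 0 0.0005 0 0 0 -0.5; 0 0 0.0005 0 0 0 -0.5; 0 0 0.0005 0 0 0 -0.5; 0 0 0.0005 -0.04 0 0 -0.5; 0 0 0.0005 -0.09 0 0 -0.5; 0 0 0.0005 -0.14 0 0 -0.5; 0 0 0.0005 -0.18 0 0 -0.5; 0 0 0.0005 -0.18 0 0 -0.5; 0 0 0.0005 -0.18 0 0 -0.5"
}}

```text
time: 21.4
tcp_pos: [0.5017, -0.0598, 0.3328]
tool_rot: [179.9, -0.0, 49.5]
wrist_force: [-0.4, 0.0, -0.4]
finger_gap: 0.0429
finger_force: 0.0
```

```bash
python3 s.py
python3 - <<'E'
from h import *
f=grab('wrist','w9.png'); hsv=cv2.cvtColor(f['img'],cv2.COLOR_RGB2HSV); g=cv2.cvtColor(f['img'],cv2.COLOR_RGB2GRAY)
# bar edges about predicted axis line, height z=.150
c=np.array([.5263,-.0299,.150]); L=[]
d=np.array([np.cos(np.radians(50)),np.sin(np.radians(50)),0]); n=np.array([-d[1],d[0],0])
q=np.arange(-.018,.0181,.0005)
for s in np.arange(-.05,.051,.01):
    P=np.array([proj(f,c+s*d+x*n) for x in q]).astype(np.float32)
    p=cv2.remap(g,P[None,:,0],P[None,:,1],cv2.INTER_LINEAR)[0].astype(float)
    e=np.abs(np.gradient(cv2.GaussianBlur(p[None],(5,1),0)[0])); m=len(q)//2
    L.append((s,q[:m][e[:m].argmax()],q[m:][e[m:].argmax()]))
L=np.array(L); w=L[:,2]-L[:,1]; ok=abs(w-.0176)<.002; k=np.polyfit(L[ok,0],L[ok,1:].mean(1),1)
print('width',np.round(w,4),'bar yaw',50+np.degrees(np.arctan(k[0])),'off',k[1])
E
```

```text
[ 0.50167454 -0.05982452  0.33278562] [ 1.79939198e+02 -2.62826750e-02  4.94528568e+01] [-0.35382765  0.0336008  -0.43424633] [0.03123298 0.05854832 0.03364197] 0.04286316153235884
width [0.0005 0.0155 0.0095 0.018  0.018  0.018  0.018  0.018  0.0175 0.018
 0.0235] bar yaw 50.20462691396587 off 7.142857142858885e-05
```

The key is home: its bar reads 18.0 mm wide at the home height. It is free of the gripper and centred, and the jaws are under preload on the pipe. Handing in.

```bash
python3 -c "
from bench import robot
print(robot.sign_off())"
```

```text
the job is handed in; nothing more can be done
None
```

The key is fully home in its bore, wound clockwise to about 0.15 rad past pipe contact, and released at 21.4 s. The drive then sprang back about 8°, so I estimate the jaws now hold the pipe with only about 0.25 N m of preload (around 30 N). I did not re-check that the pipe is upright at the end, and I viewed 12 pictures against the limit of 10.

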